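# Shim the printing block in the print jig and clamp it

## Task

In the aluminium jig, find the wooden spacer that fits the gap between the printing block and the rail on the clamp's side snugly (the thickest of the three that will go in; try them if unsure) and seat it fully home there, tab up, while the clamp is still open. Then pull the clamp's sprung collar up by its black grip, turn it until the arm lies straight across over the end of that spacer, let it down to hold the spacer and let go. Leave the other two spacers on the table, out of the jig, and do not disturb the ink bottle, the ink tin, the mug and the tape roll.

Things in the scene. Friction and masses are not known exactly. Their poses are not given: they have to be found in the camera images.
- jig: Fixed aluminium jig, yaw varies: base plate 200 x 230 mm, 6 mm thick, with four rails whose tops are 32 mm above the table, a printing block inside and a sprung swing clamp on the right (-y). Origin near the middle, underside. The gap for the spacer lies between the block and the right rail; its floor is the plate, it is 26 mm deep and about 2 mm wider than one of the three spacers.
- jig_rail (a point): Middle of the right rail's inner face, at its top edge, 32 mm above the table. x along the gap, y across it towards the block. The gap begins at this face, runs 65 mm either way in x between end rails (a spacer has 5 mm play each way); the upper edges of its long sides are rounded (4 mm). A seated spacer's underside is 6 mm above the table, its bar stands 6 mm above the rail.
- spacer_thin_mid (a point): Plain wooden spacer, the thinnest of three that differ in thickness only: a bar 120 mm long (its x), 16 mm thick (y), 32 mm high, with a lifting tab on the middle of its top 36 mm long (x), 12 mm thick (y), 32 mm high. Starts upright on the table, tab up, yaw varies; 0.07 to 0.21 kg. Point: its centre, 32 mm above the underside, at the foot of the tab. Symmetric end for end.
- spacer_mid_mid (a point): Plain wooden spacer, the middle one of three that differ in thickness only: a bar 120 mm long (its x), 21 mm thick (y), 32 mm high, with a lifting tab on the middle of its top 36 mm long (x), 12 mm thick (y), 32 mm high. Starts upright on the table, tab up, yaw varies; 0.07 to 0.21 kg. Point: its centre, 32 mm above the underside, at the foot of the tab. Symmetric end for end.
- spacer_thick_mid (a point): Plain wooden spacer, the thickest of three that differ in thickness only: a bar 120 mm long (its x), 26 mm thick (y), 32 mm high, with a lifting tab on the middle of its top 36 mm long (x), 12 mm thick (y), 32 mm high. Starts upright on the table, tab up, yaw varies; 0.07 to 0.21 kg. Point: its centre, 32 mm above the underside, at the foot of the tab. Symmetric end for end.
- block_leaf: Fixed wooden printing block, dark face carved with a leaf, 130 mm long (x), 32 mm high; the three differ in width (about 90 to 105 mm). One of them is in the jig against its left rail; its right face is the left side of the gap. The others stand beyond the jig. Origin: its lower corner at -x, +y: if it is the one in the jig, -65 mm in x and 120 mm in y from the rail point.
- block_rings: Fixed wooden printing block, dark face carved with rings, 130 mm long (x), 32 mm high; the three differ in width (about 90 to 105 mm). One of them is in the jig against its left rail; its right face is the left side of the gap. The others stand beyond the jig. Origin: its lower corner at -x, +y: if it is the one in the jig, -65 mm in x and 120 mm in y from the rail point.
- block_waves: Fixed wooden printing block, dark face carved with wavy lines, 130 mm long (x), 32 mm high; the three differ in width (about 90 to 105 mm). One of them is in the jig against its left rail; its right face is the left side of the gap. The others stand beyond the jig. Origin: its lower corner at -x, +y: if it is the one in the jig, -65 mm in x and 120 mm in y from the rail point.
- clamp_grip (a point): Centre of the black upright grip bar on the clamp collar: 44 mm long (x), 14 mm thick (y), from 56 to 88 mm above the table when down. It lifts and turns with the collar (steel, 28 mm across, below it), about the vertical axis through it, 40 mm in x and -50 mm in y from the rail point. The arm points to its +x: 16 mm wide, tip 70 mm from the axis, 34 to 44 mm above the table when down.
- clamp_lift (a joint): How far the collar is pulled up, 0 to 0.02 m. A spring pushes it down with about 6 N at 0 and 11 N at 0.02. It must be up more than 4 mm for the arm to pass over a seated spacer's bar; resting on a seated spacer it reads about 0.004.
- clamp_turn (a joint): Angle of the clamp arm in rad, 0 to a stop at 1.58, counter-clockwise from above: 0 points along the jig's +x (open); 1.57 points along the jig's +y, straight across the gap and over the end of the spacer. It stays where it is left (light friction).
- ink_bottle: White ink bottle standing among the spacers, 48 mm across, 105 mm tall; origin at its underside. Leave alone.
- ink_tin: Small ink tin standing between the jig and the spacers, 56 mm across, 60 mm tall; origin at its underside. Leave alone.
- mug: White mug, 76 mm across, 90 mm tall; origin at its underside. Leave alone.
- tape_roll: Roll of paper tape lying flat, 90 mm across, 36 mm high; origin at its underside. Leave alone.
Things that resemble listed ones, but are neither listed nor needed, are in the scene too. Leave any orange or red look-alike of the block_rings alone. Leave any green look-alike of the block_leaf alone.

How it is judged:
By the outcome, as a careful person would: the job done as asked, in the order asked, and still so for the second after the job is handed in, with the robot touching nothing.
It also fails if it takes over 72 s, if anything falls off the work surface, if the arm or the gripper's body presses on something with over 40 N, if the wrist force passes 120 N, or if a joint passes its speed limit or range.

## Robot

A 7-joint arm with a two-finger parallel gripper is mounted at the origin on the work surface. World frame = base frame: x ahead of the robot, y to its left, z up, the work surface at z = 0. Lengths are in mm, angles in rad, forces in N, time in s.
With the tool pointing down it reaches from about 400 to 875 mm from the base axis. Payload 6.5 kg.
Tool frame: the origin (TCP) lies midway between the tips of the shut fingers; the grasp point (between the pads) lies 19 mm behind it; z points along the fingers, y is the direction in which the jaws open and shut (so a half turn about z gives the same grasp; the last joint's range is limited). The gripper opens to 88 mm and grips with 3 to 60 N. Pads are 18 mm wide; open, the fingers measure 123 mm over their backs; the gripper's body (75 mm by 187 mm) begins 45 mm behind the grasp point.
Start: joints at [-1.353, 0.536, -0.004, 1.538, 0.003, 1.067, -0.071], TCP at [181.999, 623.992, 238.716] pointing down, gripper open.
Joint ranges: [-2.7, 2.7], [-0.37, 2.16], [-1.27, 1.26], [0.24, 2.4], [-1.31, 4.45], [0.19, 1.91], [-2.76, 2.76]. Speed limits (rad/s): [2.39, 2.39, 3.14, 3.14, 3.14, 3.14, 3.14].

## Interface

Orientations are given as [roll, pitch, yaw] about the fixed x, y, z axes, in that order (R = Rz(yaw) Ry(pitch) Rx(roll)).
In Python, from bench import * gives the robot as it stands.
- The arm moves only by the tool servo_tool, never from a script. Its argument "motion" is a list of rows, each an object of numbers: "gripper": the finger opening in cm, from 0 to 8.81; "dx", "dy", "dz": the shift along the world's x, y, z in cm; "yaw": the turn about the world's z in rad. In form: [{"gripper": .., "dx": .., "dy": .., "dz": .., "yaw": ..}, ...]. A call has 1 to 5 rows; each row is the pose to reach, as a shift and turn from the pose commanded when the call began; what a row does not reach only later rows make up. A row lasts 1/10 s, in which the tool goes at most 50 mm and 8.59 degrees, less where a joint would pass 70% of its speed; a pose out of reach is approached as far as the arm can. A call with a gripper value outside its range is refused whole. The fingers move at their own pace and stop on an object; the grip force is fixed at half the most. Time passes only in rows, so rows that repeat a pose let the fingers close. It gives the time, the measured TCP pose, the force and the opening at its end, in the units of the state.
- get_obs(): the state, without advancing time (a new reading comes with each control period).
- read_camera(name): name is "scene" or "top" or "wrist"; returns a dict with "frame" (420x560x3 uint8, red, green, blue), "intrinsics" (3x3 intrinsics, pixels), "dist" ([k1, k2, p1, p2, k3] as OpenCV has them; the pictures are not rectified), "world_from_camera" (4x4, takes a point from camera to world coordinates); the wrist camera has in their place "hand_eye" (4x4, takes a point from camera to tool coordinates, whose origin is the TCP and whose axes are the flange's). Camera axes: x right, y down, z forward; pixel columns grow to the right and rows downward; lengths in mm; the calibration is good to about 2 mm. A picture is of the moment at which its call begins: read the wrist's pose just before it. There is no depth.
- finish_job(): hands the job in, once; it reports no verdict.
Trained networks look in the newest picture that a camera, given by its name, has taken for a name from the list of things; names that differ only in an ending like _2 or _b are one class to them, and where a whole thing is asked for, a point or a joint stands for the part that bears it (a point fixed in the world has none). Each returns a list of dicts, best first, with "confidence" (0 to 1); they miss things now and then, are a little off and sometimes report something else, mostly with a low value. They report only what shows in the picture. A call takes as long as a camera call. They do not tell look-alikes from the thing itself.
- search_frame(camera, target): "bbox" ([centre column, centre row, width, height] in pixels, round what is visible of it).
- outline_of(camera, target): "region" (420x560 bool, what is visible of it) and "bbox" ([centre column, centre row, width, height] in pixels, round what is visible of it).
- place_of(camera, target): "xy" ([column, row] in pixels: a listed point, or the origin of a listed thing).
The state is a dict: "time_s": time; "joint_pos": joint angles; "dq": joint speeds; "tau": joint torques, N m; "tool_pos": TCP position; "ee_rot": TCP orientation; "wrist_force": force on the tool from outside, world axes, zero at the start; "moment": the same for the moment, N m; "finger_gap": opening from 0.0 (shut) to 1.0 (fully open).
Only numpy, scipy, OpenCV 4.12 (cv2) and the standard library are available. Lean on these libraries where they do the work, as an engineer would, in place of code of your own. Each camera call takes 0.05 s, during which the arm holds its last target.

## Working session

There is one attempt and no reset: what is moved stays moved. The work goes in short steps, Python scripts to look and compute and a tool call to move; the robot and the scene stay as the last step left them, time stands still between calls to the robot, and variables do not carry over. Pictures are saved under pics/ and viewed, and the job is handed in when it is done.

Besides the shell and the picture viewer there is one more tool, called as name(argument=value, ...), one argument or row to a line, values as JSON. servo_tool: Moves the arm, as the interface text tells. Its arguments: {"type":"object","properties":{"motion":{"type":"array","items":{"type":"object","properties":{"gripper":{"type":"number"},"dx":{"type":"number"},"dy":{"type":"number"},"dz":{"type":"number"},"yaw":{"type":"number"}}}}},"required":["motion"]}

```bash
mkdir -p pics; python3 - <<'E'
from bench import *
import cv2
o=get_obs()
print(o)
for c in ["scene","top"]:
    r=read_camera(c)
    cv2.imwrite(f"pics/{c}0.png",r["frame"][:,:,::-1])
    print(c,r["intrinsics"],r["dist"],r["world_from_camera"])
    for t in ["jig_rail","spacer_thin_mid","spacer_mid_mid","spacer_thick_mid","clamp_grip","ink_bottle","ink_tin","mug","tape_roll","block_leaf","block_rings","block_waves","jig"]:
        print(t,[(round(d["confidence"],2),[round(float(v)) for v in d["xy"]]) for d in place_of(c,t)])
print(get_obs()["time_s"])
E
```

```text
{'time_s': 0.0, 'joint_pos': array([-1.35319855,  0.53716407, -0.00444699,  1.538874  ,  0.00261471,
        1.0672914 , -0.07121795]), 'dq': array([-1.04300572e-03,  8.52352469e-04, -1.32551614e-03,  1.61217738e-03,
        6.96630458e-05,  7.63945614e-04,  7.93769122e-05]), 'tau': array([-3.02982089e-04, -5.70992017e+01,  9.90894400e-01, -2.51593566e+01,
       -5.61758713e-02,  1.80535263e-02,  1.58547655e-04]), 'tool_pos': array([181.84511228, 623.40151375, 237.84001669]), 'ee_rot': array([-3.13986689e+00,  1.35645071e-04,  2.85786329e+00]), 'wrist_force': array([0.20597072, 0.86175277, 0.69556129]), 'moment': array([ 0.0168511 ,  0.00538891, -0.01376723]), 'finger_gap': 0.9963876880622237}
scene [[446.51428598   0.         271.00477832]
 [  0.         446.51428598 209.48547675]
 [  0.           0.           1.        ]] [-0.01642685  0.          0.          0.          0.        ] [[-6.61229693e-01  5.87924532e-01 -4.65961412e-01  9.80122116e+02]
 [ 7.50089713e-01  5.08324310e-01 -4.23050609e-01  4.68211329e+02]
 [-1.18623183e-02 -6.29246486e-01 -7.77115271e-01  1.00214973e+03]

[... 978 characters left out ...]
797e-03 -1.17223907e-01 -9.93087683e-01  1.44223115e+03]
 [ 0.00000000e+00  0.00000000e+00  0.00000000e+00  1.00000000e+00]]
jig_rail [(0.7, [247, 173])]
spacer_thin_mid [(0.68, [352, 234])]
spacer_mid_mid [(0.66, [424, 198])]
spacer_thick_mid [(0.59, [345, 149])]
clamp_grip [(0.63, [207, 194]), (0.49, [267, 162])]
ink_bottle [(0.81, [363, 194])]
ink_tin [(0.64, [307, 238])]
mug [(0.75, [403, 142])]
tape_roll [(0.77, [406, 254]), (0.35, [208, 195]), (0.16, [359, 193])]
block_leaf [(0.87, [278, 130]), (0.79, [226, 141]), (0.68, [269, 162])]
block_rings [(0.84, [205, 192]), (0.72, [213, 279]), (0.59, [138, 311])]
block_waves [(0.88, [191, 145]), (0.66, [209, 194])]
jig [(0.92, [230, 177])]
1.4
```

View pics/scene0.png

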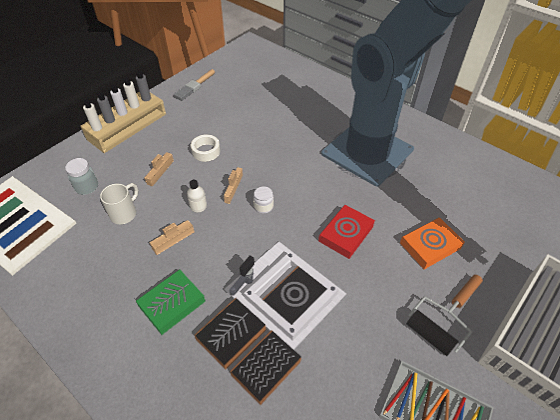

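View pics/top0.png

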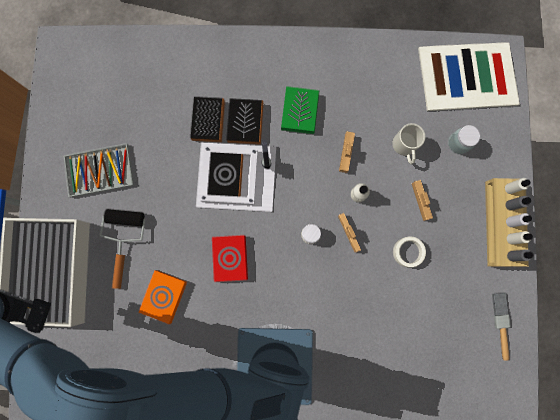

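The scene shows the jig holding the rings block (dark, ~[295,293]); look-alikes are the red block [347,230] and the orange block [432,243]. The clamp grip is at [244,265] (the tape roll at [206,150] is a false hit). The three spacers are at [234,182], [157,167] and [171,236].

```bash
cat > h.py <<'E'
from bench import *
import numpy as np, cv2
def ray(r,px,T=None):
    T=r["world_from_camera"] if T is None else T
    p=cv2.undistortPoints(np.array([[px]],float),r["intrinsics"],np.array(r["dist"]))[0,0]
    return T[:3,3],T[:3,:3]@np.array([p[0],p[1],1])
def atz(r,px,z,T=None):
    o,d=ray(r,px,T); return o+d*(z-o[2])/d[2]
def proj(r,P,T=None):
    T=r["world_from_camera"] if T is None else T
    W=np.linalg.inv(T)
    P=np.atleast_2d(np.array(P,float))
    return cv2.projectPoints(P,cv2.Rodrigues(W[:3,:3])[0],W[:3,3],r["intrinsics"],np.array(r["dist"]))[0][:,0]
def wristT(o,r):
    from scipy.spatial.transform import Rotation as R
    T=np.eye(4);T[:3,:3]=R.from_euler("xyz",o["ee_rot"]).as_matrix();T[:3,3]=o["tool_pos"]
    return T@np.array(r["hand_eye"])
E
python3 - <<'E'
from h import *
for c in ["scene","top"]:
    r=read_camera(c); f=r["frame"][:,:,::-1]
    for n,z in [("jig_rail",32),("spacer_thin_mid",32),("spacer_mid_mid",32),("spacer_thick_mid",32),("clamp_grip",72),("ink_tin",0),("ink_bottle",0),("mug",0),("tape_roll",0),("jig",0),("block_rings",0)]:
        print(c,n,[(round(d["confidence"],2),np.round(atz(r,d["xy"],z)[:2])) for d in place_of(c,n)])
    b=[(200,220,370,350)] if c=="scene" else [(180,90,320,220)]
    for i,(x0,y0,x1,y1) in enumerate(b):
        cv2.imwrite(f"pics/{c}_jig.png",cv2.resize(f[y0:y1,x0:x1],None,fx=4.5,fy=4.5,interpolation=cv2.INTER_CUBIC))
    x0,y0,x1,y1=(130,130,290,260) if c=="scene" else (290,120,450,260)
    cv2.imwrite(f"pics/{c}_sp.png",cv2.resize(f[y0:y1,x0:x1],None,fx=4,fy=4,interpolation=cv2.INTER_CUBIC))
    # spacer yaw from outline
    for n in ["spacer_thin_mid","spacer_mid_mid","spacer_thick_mid"]:
        for d in outline_of(c,n):
            print(n,round(d["confidence"],2),np.round(d["bbox"]),cv2.minAreaRect(np.argwhere(d["region"])[:,::-1].astype(np.float32)))
r=read_camera("wrist");cv2.imwrite("pics/w0.png",r["frame"][:,:,::-1]);print(r["hand_eye"],r["intrinsics"],r["dist"])
E
```

```text
scene jig_rail [(0.79, array([551.,  77.])), (0.61, array([ 397., -219.]))]
scene spacer_thin_mid [(0.91, array([ 391., -218.]))]
scene spacer_mid_mid [(0.74, array([ 496., -443.]))]
scene spacer_thick_mid [(0.83, array([ 635., -222.])), (0.48, array([ 498., -444.]))]
scene clamp_grip [(0.72, array([600.,  33.])), (0.71, array([690., 280.]))]
scene ink_tin [(0.77, array([ 378., -106.]))]
scene ink_bottle [(0.77, array([ 498., -251.]))]
scene mug [(0.77, array([ 670., -383.])), (0.47, array([ 495., -465.]))]
scene tape_roll [(0.59, array([ 341., -396.]))]
scene jig [(0.7, array([541.,  72.]))]
scene block_rings [(0.95, array([486., 204.])), (0.88, array([139., 392.])), (0.72, array([244., 182.]))]
spacer_thin_mid 0.92 [232. 187.  18.  34.] ((232.6999969482422, 184.89999389648438), (11.384199142456055, 37.31487274169922), 18.43494987487793)
spacer_thin_mid 0.63 [244. 278.  24.  39.] ((243.84588623046875, 276.3390197753906), (14.731385231018066, 43.78034973144531), 24.443954467773438)
spacer_mid_mid 0.92 [158. 167.  30.  36.] ((157.5007781982422, 166.76385498046875), (16.90521240234375,
[... 1488 characters left out ...]
.  17.  46.] ((346.6199951171875, 152.1599884033203), (11.172287940979004, 42.567832946777344), 8.130102157592773)
spacer_thick_mid 0.23 [420. 198.  18.  38.] ((422.0000305175781, 199.0), (39.84469223022461, 12.016654968261719), 71.56505584716797)
[[-4.22286189e-04 -9.57818002e-01 -2.87375185e-01  7.32433060e+01]
 [ 9.99999420e-01 -1.19656809e-04 -1.07064393e-03  1.19027476e+00]
 [ 9.91095635e-04 -2.87375470e-01  9.57817497e-01 -1.45587263e+02]
 [ 0.00000000e+00  0.00000000e+00  0.00000000e+00  1.00000000e+00]] [[345.00148148   0.         280.38184516]
 [  0.         345.00148148 212.26882182]
 [  0.           0.           1.        ]] [0.02691539 0.         0.         0.         0.        ]
```

View pics/scene_jig.png

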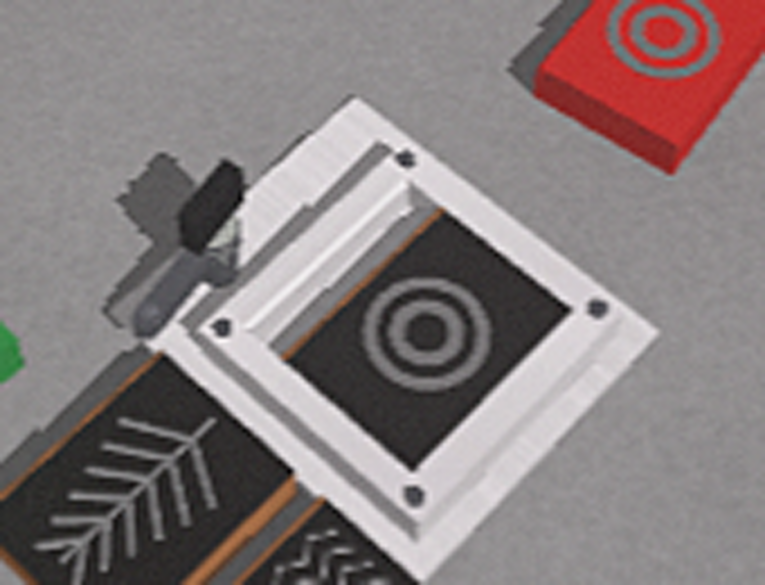

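View pics/top_jig.png

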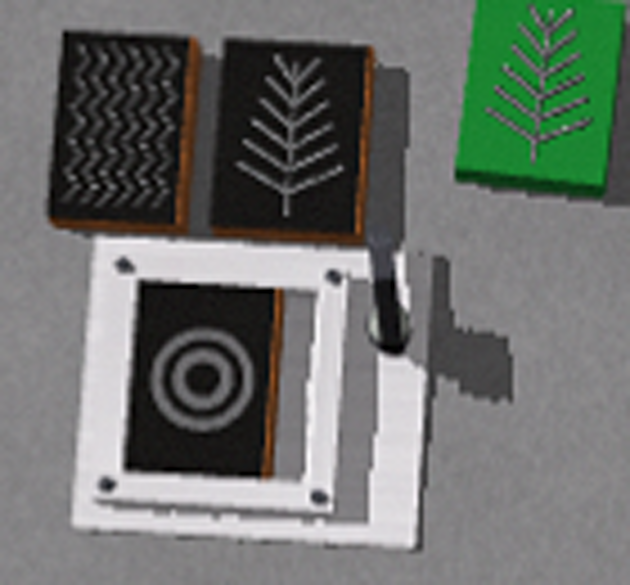

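View pics/top_sp.png

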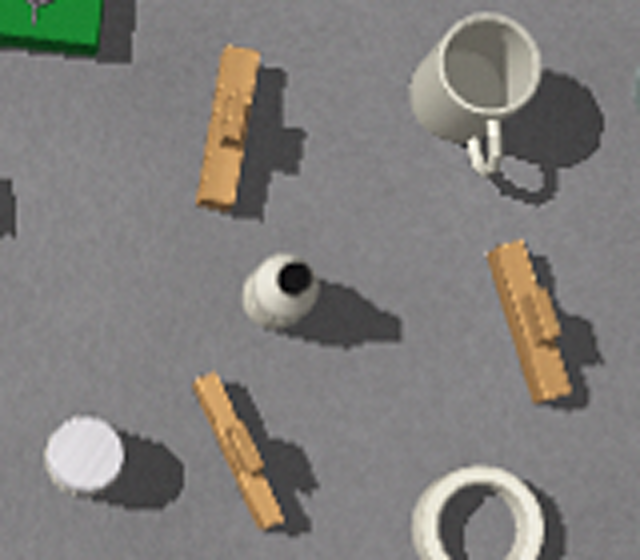

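View pics/w0.png

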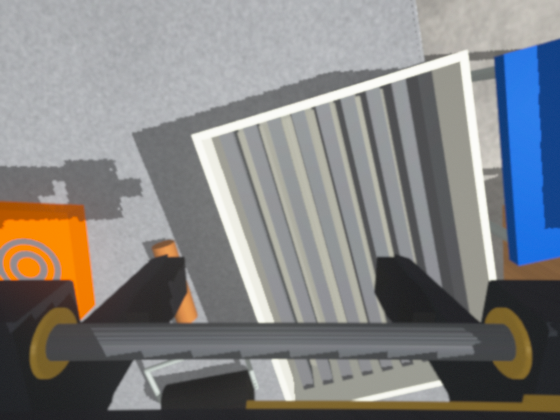

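servo_tool(
  motion=[
    {"dx": 2.5, "dy": -3.5},
    {"dx": 5, "dy": -7, "yaw": 0.06},
    {"dx": 7.5, "dy": -10.5, "yaw": 0.12},
    {"dx": 10, "dy": -14, "yaw": 0.2},
    {"dx": 12.8, "dy": -17.5, "yaw": 0.28},
  ],
)

```text
validation failed for argument at $.mo...
```

servo_tool(
  motion=[
    {"dx": 2.5, "dy": -3.5},
    {"dx": 5, "dy": -7},
    {"dx": 7.5, "dy": -10.5},
    {"dx": 10, "dy": -14},
    {"dx": 12.5, "dy": -17.5},
  ],
)

```text
validation failed for argument at $.mo...
```

servo_tool(
  motion=[
    {"dx": 2.5, "dy": -3.5},
    {"dx": 5, "dy": -7},
    {"dx": 7.5, "dy": -10.5},
    {"dx": 10, "dy": -14},
    {"dx": 12.5, "dy": -17.4},
  ],
)

```text
validation failed for argument at $.mo...
```

servo_tool(
  motion=[
    {"dz": 0},
    {"dz": 0},
    {"dz": 0},
  ],
)

```text
validation failed for argument at $.mo...
```

```bash
python3 - <<'E'
from h import *
o=get_obs();r=read_camera("wrist");cv2.imwrite("pics/w1.png",r["frame"][:,:,::-1])
print(o["time_s"],o["tool_pos"],o["ee_rot"],o["joint_pos"],o["wrist_force"])
np.save("w1T.npy",wristT(o,r))
for n,z in [("jig_rail",32),("clamp_grip",72),("block_rings",6)]:
    print(n,[(round(d["confidence"],2),np.round(d["xy"]),np.round(atz(r,d["xy"],z,wristT(o,r))[:2])) for d in place_of("wrist",n)])
E
```

```text
2.95 [181.99986019 623.99099468 238.72390695] [ 3.14157631e+00 -3.26221663e-06  2.85780493e+00] [-1.3531795   0.53638132 -0.0044041   1.53791035  0.00256709  1.0672901
 -0.0711951 ] [ 0.14167882 -0.7252039  -0.94591481]
jig_rail []
clamp_grip []
block_rings [(0.94, array([ 84., 205.]), array([150., 403.]))]
```

View pics/w1.png

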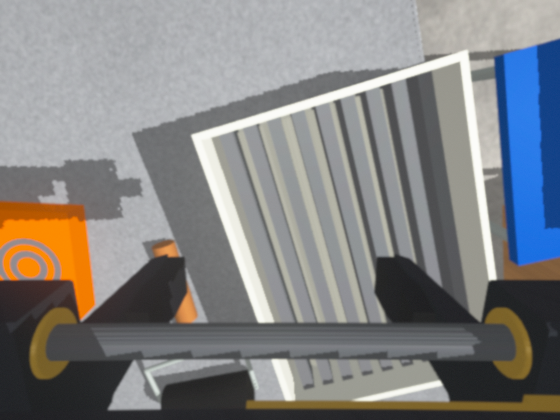

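The move was refused, probably because every row needs all five fields. I'll send complete rows.

servo_tool(
  motion=[
    {"gripper": 8.8, "dx": 2.5, "dy": -3.5, "dz": 0, "yaw": 0},
    {"gripper": 8.8, "dx": 5, "dy": -7, "dz": 0, "yaw": 0.06},
    {"gripper": 8.8, "dx": 7.5, "dy": -10.5, "dz": 0, "yaw": 0.12},
    {"gripper": 8.8, "dx": 10, "dy": -14, "dz": 0, "yaw": 0.2},
    {"gripper": 8.8, "dx": 12.8, "dy": -17.5, "dz": 0, "yaw": 0.28},
  ],
)

```text
time_s: 3.65
tool_pos: [310.5, 447.7, 238.9]
ee_rot: [3.141, 0.0, -3.141]
wrist_force: [0.5, 0.1, -0.2]
finger_gap: 1.001
```

servo_tool(
  motion=[
    {"gripper": 8.8, "dx": 2.5, "dy": -3.5, "dz": 0, "yaw": 0},
    {"gripper": 8.8, "dx": 5, "dy": -7, "dz": 0, "yaw": 0},
    {"gripper": 8.8, "dx": 7.5, "dy": -10.5, "dz": 0, "yaw": 0},
    {"gripper": 8.8, "dx": 10, "dy": -14, "dz": 0, "yaw": 0},
    {"gripper": 8.8, "dx": 12.5, "dy": -17.5, "dz": 0, "yaw": 0},
  ],
)

```text
time_s: 4.15
tool_pos: [435.9, 272.5, 239.0]
ee_rot: [3.141, 0.001, 3.138]
wrist_force: [0.9, 0.4, 0.5]
finger_gap: 1.0
```

servo_tool(
  motion=[
    {"gripper": 8.8, "dx": 2.5, "dy": -3.5, "dz": 0, "yaw": 0},
    {"gripper": 8.8, "dx": 5, "dy": -7, "dz": 0, "yaw": 0},
    {"gripper": 8.8, "dx": 7.5, "dy": -10.5, "dz": 0, "yaw": 0},
    {"gripper": 8.8, "dx": 10, "dy": -14, "dz": 0, "yaw": 0},
    {"gripper": 8.8, "dx": 12.2, "dy": -17.4, "dz": 0, "yaw": 0},
  ],
)

```text
time_s: 4.65
tool_pos: [558.1, 98.3, 238.9]
ee_rot: [3.142, 0.001, 3.138]
wrist_force: [0.9, 0.1, 0.3]
finger_gap: 0.999
```

servo_tool(
  motion=[
    {"gripper": 8.8, "dx": 0, "dy": 0, "dz": 0, "yaw": 0},
    {"gripper": 8.8, "dx": 0, "dy": 0, "dz": 0, "yaw": 0},
  ],
)

```text
time_s: 4.85
tool_pos: [557.2, 99.3, 238.6]
ee_rot: [3.142, -0.0, 3.136]
wrist_force: [0.1, 0.3, 0.2]
finger_gap: 0.997
```

```bash
python3 - <<'E'
from h import *
o=get_obs();r=read_camera("wrist");cv2.imwrite("pics/w2.png",r["frame"][:,:,::-1])
print(o["time_s"],o["tool_pos"],o["ee_rot"],o["joint_pos"],o["wrist_force"])
np.save("w2T.npy",wristT(o,r))
for n,z in [("jig_rail",32),("clamp_grip",72),("block_rings",6)]:
    print(n,[(round(d["confidence"],2),np.round(d["xy"]),np.round(atz(r,d["xy"],z,wristT(o,r))[:2])) for d in place_of("wrist",n)])
E
```

```text
4.85 [557.19478383  99.2628289  238.63121758] [ 3.14157079e+00 -1.10750571e-04  3.13569845e+00] [-0.37635003  0.39402087  0.15578228  1.77381454 -0.07187052  0.97935722
  1.37269383] [0.05351863 0.28021084 0.16653867]
jig_rail [(0.94, array([270., 184.]), array([559.,  89.]))]
clamp_grip [(0.86, array([214., 230.]), array([596.,  36.]))]
block_rings [(0.82, array([382., 123.]), array([500., 208.]))]
```

View pics/w2.png

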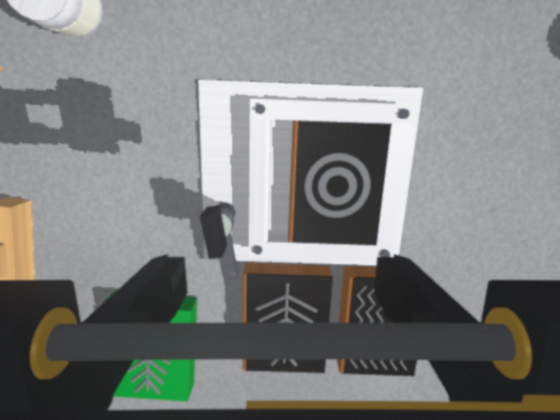

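```bash
python3 - <<'E'
import cv2
f=cv2.imread("pics/w2.png")
cv2.imwrite("pics/w2c.png",cv2.resize(f[70:270,190:430],None,fx=3.3,fy=3,interpolation=cv2.INTER_CUBIC)[:600])
cv2.imwrite("pics/w2d.png",cv2.resize(f[95:260,235:305],None,fx=7,fy=3.6,interpolation=cv2.INTER_CUBIC))
E
```

```text
(no output)
```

View pics/w2c.png

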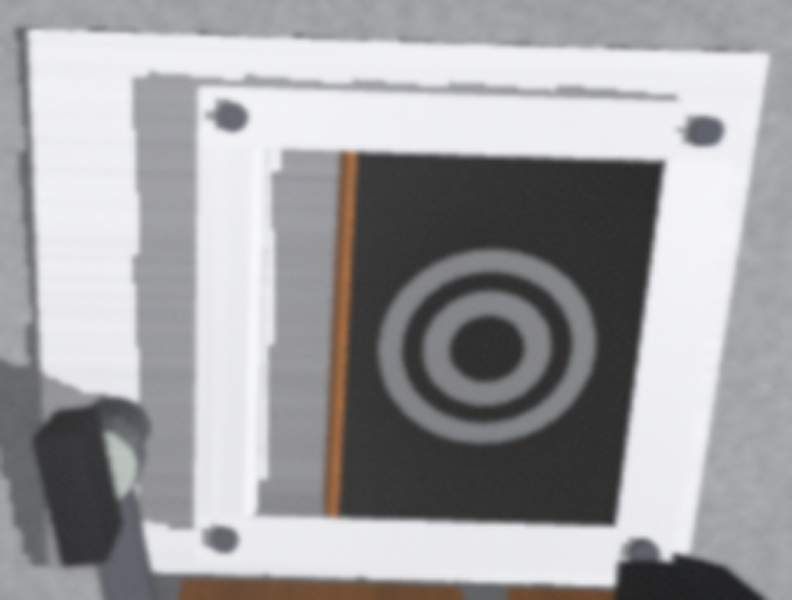

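View pics/w2d.png

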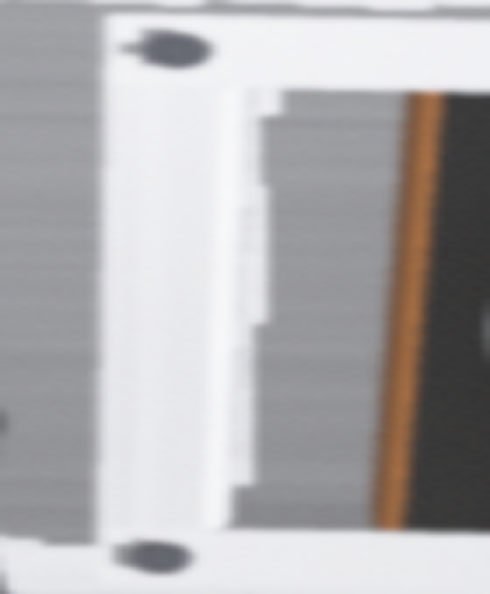

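```bash
python3 - <<'E'
from h import *
r=read_camera("wrist");T=np.load("w2T.npy")
g=lambda p:(190+p[0]/3.3,70+p[1]/3)
c=[g(p) for p in [(357,152),(665,160),(615,523),(340,517)]]
for z in (32,38):
    P=np.array([atz(r,p,z,T) for p in c]);print(z,P.round(1)[:,:2].tolist(),[np.linalg.norm(P[i]-P[(i+1)%4]).round(1) for i in range(4)])
# foot of block at z=6, left edge of orange (bottom edge)
for z in (6,):
  for p in [(341,152),(325,517)]: print("foot",atz(r,g(p),z,T).round(1))
# rail inner flat start at top: w2d coords
h=lambda p:(235+p[0]/7,95+p[1]/3.6)
for p in [(243,92),(206,527)]: print("rail round inner",atz(r,h(p),32,T).round(1))
for p in [(283,92),(232,527)]: print("rail shaded edge z28",atz(r,h(p),28,T).round(1))
for p in [(105,15),(95,540)]: print("rail outer",atz(r,h(p),32,T).round(1))
# plate corners z=6
for p in [(27,30),(768,55),(693,583),]: print("plate",atz(r,g(p),6,T).round(1))
# screws
for p in [(232,116),(706,131),(223,539),(642,551)]: print("screw",atz(r,g(p),33,T).round(1))
E
```

```text
32 [[495.7, 117.7], [499.0, 209.6], [627.0, 204.2], [624.2, 113.2]] [np.float64(91.9), np.float64(128.1), np.float64(91.1), np.float64(128.6)]
38 [[495.5, 117.4], [498.8, 207.7], [624.6, 202.5], [621.8, 113.0]] [np.float64(90.4), np.float64(125.9), np.float64(89.6), np.float64(126.4)]
foot [496.5 113.8   6. ]
foot [634.5 108.7   6. ]
rail round inner [495.4  89.6  32. ]
rail round inner [622.9  81.9  32. ]
rail shaded edge z28 [495.5  95.2  28. ]
rail shaded edge z28 [624.5  85.8  28. ]
rail outer [475.3  70.9  32. ]
rail outer [627.   64.4  32. ]
plate [456.   16.4   6. ]
plate [465.8 246.2   6. ]
plate [663.3 241.8   6. ]
screw [484.2  80.7  33. ]
screw [490.  220.5  33. ]
screw [632.2  74.2  33. ]
screw [637.6 213.7  33. ]
```

servo_tool(
  motion=[
    {"gripper": 8.8, "dx": 1, "dy": 0.2, "dz": -4, "yaw": -0.02},
    {"gripper": 8.8, "dx": 2, "dy": 0.3, "dz": -8, "yaw": -0.04},
    {"gripper": 8.8, "dx": 3, "dy": 0.3, "dz": -11, "yaw": -0.04},
    {"gripper": 8.8, "dx": 3, "dy": 0.3, "dz": -11, "yaw": -0.04},
    {"gripper": 8.8, "dx": 3, "dy": 0.3, "dz": -11, "yaw": -0.04},
  ],
)

```text
time_s: 5.6
tool_pos: [586.6, 103.6, 129.0]
ee_rot: [-3.142, -0.001, 3.099]
wrist_force: [1.0, -0.5, 0.7]
finger_gap: 0.997
```

```bash
python3 - <<'E'
from h import *
o=get_obs();r=read_camera("wrist");f=r["frame"][:,:,::-1];cv2.imwrite("pics/w3.png",f)
print(o["time_s"],o["tool_pos"],o["ee_rot"])
np.save("w3T.npy",wristT(o,r))
for n,z in [("jig_rail",32),("clamp_grip",72)]:
    print(n,[(round(d["confidence"],2),np.round(d["xy"]),np.round(atz(r,d["xy"],z,wristT(o,r))[:2])) for d in place_of("wrist",n)])
cv2.imwrite("pics/w3c.png",cv2.resize(f[70:270,170:410],None,fx=3.3,fy=3,interpolation=cv2.INTER_CUBIC))
E
```

```text
5.6 [586.636455   103.58961744 129.00206202] [-3.14153381e+00 -7.10115770e-04  3.09884111e+00]
jig_rail [(0.58, array([255., 176.]), array([559.,  87.]))]
clamp_grip [(0.74, array([171., 250.]), array([596.,  35.]))]
```

View pics/w3.png

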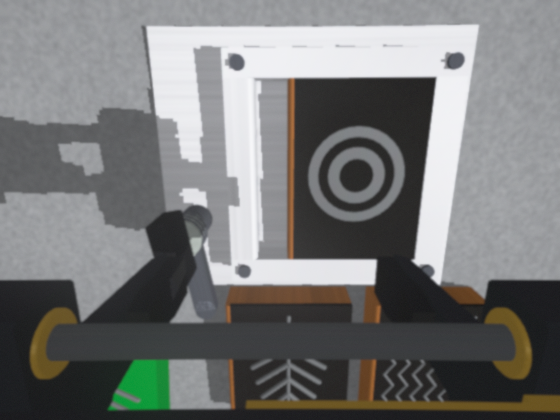

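View pics/w3c.png

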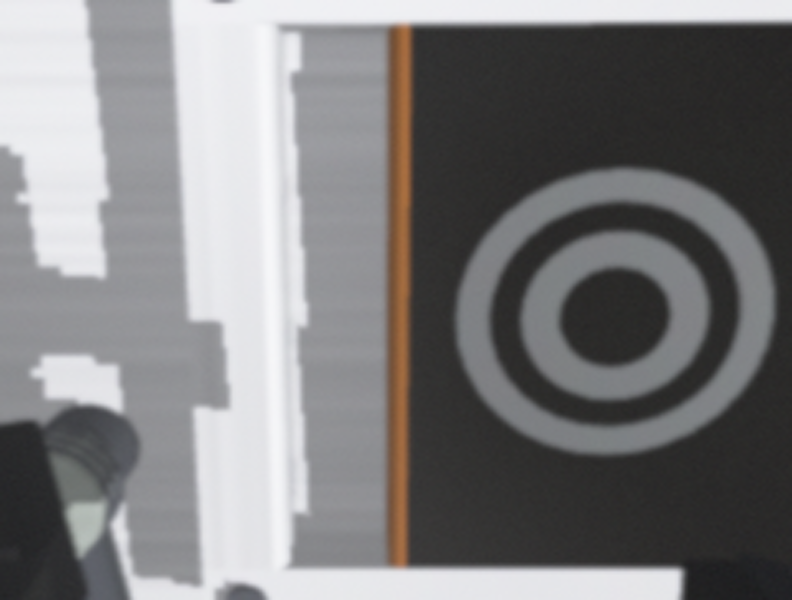

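```bash
python3 - <<'E'
from h import *
r=read_camera("wrist");T=np.load("w3T.npy")
g=lambda p:(170+p[0]/3.3,70+p[1]/3)
print("cam",T[:3,3])
c,s=np.cos(-.043),np.sin(-.043)
def J(P): # jig coordinates rel (559,87.4)
    d=P[:2]-np.array([559,87.4]); return np.round([c*d[0]+s*d[1],-s*d[0]+c*d[1]],1)
for n,p,z in [("round start t",(262,30),32),("round start b",(276,560),32),("round end t",(282,30),28),("round end b",(289,560),28),
 ("foot t",(390,30),6),("foot b",(391,560),6),("woodtop? t",(402,30),38),("dark t",(412,30),38),("dark b",(409,560),38),
 ("railtopend t",(200,22),32),("topend",(412,24),32),("botend",(300,567),32)]:
    P=atz(r,g(p),z,T);print(n,P.round(1),J(P))
for n,p,z in [("s1",(236,62),32),("s2",(455,60),32),("s3",(244,271),32),("s4",(427,271),32)]:
    P=atz(r,p,z,T);print(n,P.round(1),J(P))
E
```

```text
cam [513.87708587 107.74937463 274.64184076]
round start t [495.   87.9  32. ] [-64.   -2.3]
round start b [620.8  82.4  32. ] [61.9 -2.4]
round end t [494.8  91.6  28. ] [-64.3   1.4]
round end b [622.7  85.   28. ] [63.7  0.3]
foot t [494.1 113.9   6. ] [-66.   23.7]
foot b [633.5 109.1   6. ] [73.5 24.8]
woodtop? t [496.6 115.5  38. ] [-63.6  25.4]
dark t [496.7 117.4  38. ] [-63.6  27.3]
dark b [619.4 113.   38. ] [59.3 28.1]
railtopend t [492.8  75.7  32. ] [-65.6 -14.5]
topend [495.  117.7  32. ] [-65.2  27.5]
botend [623.   87.8  32. ] [63.9  3.1]
s1 [483.8  80.   32. ] [-74.8 -10.6]
s2 [489.3 220.6  32. ] [-75.4 130. ]
s3 [632.5  74.1  32. ] [ 74.  -10.1]
s4 [638.2 214.8  32. ] [ 73.7 130.7]
```

Jig measurement: yaw ≈ -0.043, rail point ≈ (558.4, 87.4). The gap is about 23–24 mm, so the mid spacer (21 mm) should fit. Candidates: thin at scene [234,182], mid at [157,167], thick at [171,236]. I'm going over to the mid one, with a half turn on the way so the joint 7 range suits the clamp turn later.

servo_tool(
  motion=[
    {"gripper": 8.8, "dx": 0, "dy": 0, "dz": 5, "yaw": -0.1},
    {"gripper": 8.8, "dx": 0, "dy": -2, "dz": 8, "yaw": -0.24},
    {"gripper": 8.8, "dx": -0.5, "dy": -5, "dz": 9, "yaw": -0.38},
    {"gripper": 8.8, "dx": -1, "dy": -8, "dz": 9, "yaw": -0.52},
    {"gripper": 8.8, "dx": -1.5, "dy": -11, "dz": 9, "yaw": -0.66},
  ],
)

```text
time_s: 6.3
tool_pos: [572.3, -7.8, 220.8]
ee_rot: [3.139, 0.002, 2.433]
wrist_force: [0.7, -0.2, -0.5]
finger_gap: 1.0
```

servo_tool(
  motion=[
    {"gripper": 8.8, "dx": -0.5, "dy": -3, "dz": 0, "yaw": -0.14},
    {"gripper": 8.8, "dx": -1, "dy": -6, "dz": 0, "yaw": -0.28},
    {"gripper": 8.8, "dx": -1.5, "dy": -9, "dz": 0, "yaw": -0.42},
    {"gripper": 8.8, "dx": -2, "dy": -12, "dz": 0, "yaw": -0.56},
    {"gripper": 8.8, "dx": -2.5, "dy": -15, "dz": 0, "yaw": -0.7},
  ],
)

```text
time_s: 6.8
tool_pos: [547.0, -158.0, 220.1]
ee_rot: [3.139, -0.0, 1.732]
wrist_force: [0.1, -0.6, -0.2]
finger_gap: 0.998
```

servo_tool(
  motion=[
    {"gripper": 8.8, "dx": -0.5, "dy": -3, "dz": 0, "yaw": -0.14},
    {"gripper": 8.8, "dx": -1, "dy": -6, "dz": 0, "yaw": -0.28},
    {"gripper": 8.8, "dx": -1.5, "dy": -9, "dz": 0, "yaw": -0.42},
    {"gripper": 8.8, "dx": -2, "dy": -12, "dz": 0, "yaw": -0.56},
    {"gripper": 8.8, "dx": -2.5, "dy": -15, "dz": 0, "yaw": -0.7},
  ],
)

```text
time_s: 7.3
tool_pos: [522.2, -307.9, 220.1]
ee_rot: [3.14, -0.002, 1.033]
wrist_force: [0.5, 0.2, 0.8]
finger_gap: 1.0
```

servo_tool(
  motion=[
    {"gripper": 8.8, "dx": -0.8, "dy": -3, "dz": 0, "yaw": -0.14},
    {"gripper": 8.8, "dx": -1.6, "dy": -6, "dz": 0, "yaw": -0.28},
    {"gripper": 8.8, "dx": -2.4, "dy": -9, "dz": -1, "yaw": -0.42},
    {"gripper": 8.8, "dx": -3.2, "dy": -12, "dz": -1, "yaw": -0.56},
    {"gripper": 8.8, "dx": -4.3, "dy": -13.9, "dz": -1, "yaw": -0.7},
  ],
)

```text
time_s: 7.8
tool_pos: [478.7, -447.9, 209.8]
ee_rot: [3.14, -0.001, 0.332]
wrist_force: [0.2, -0.7, -1.1]
finger_gap: 0.998
```

servo_tool(
  motion=[
    {"gripper": 5, "dx": 0, "dy": 0, "dz": 0, "yaw": 0},
    {"gripper": 5, "dx": 0, "dy": 0, "dz": 0, "yaw": -0.04},
    {"gripper": 5, "dx": 0, "dy": 0, "dz": 0, "yaw": -0.04},
  ],
)

```text
time_s: 8.1
tool_pos: [480.0, -444.9, 209.3]
ee_rot: [-3.141, -0.002, 0.301]
wrist_force: [-0.1, 0.9, 1.2]
finger_gap: 0.751
```

```bash
python3 - <<'E'
from h import *
o=get_obs();r=read_camera("wrist");f=r["frame"][:,:,::-1];cv2.imwrite("pics/w4.png",f)
print(o["time_s"],o["tool_pos"],o["ee_rot"],o["joint_pos"],o["wrist_force"])
T=wristT(o,r);np.save("w4T.npy",T)
for n,z in [("spacer_mid_mid",32)]:
    print(n,[(round(d["confidence"],2),np.round(d["xy"]),np.round(atz(r,d["xy"],z,T)[:2],1)) for d in place_of("wrist",n)])
E
```

```text
8.1 [ 480.03717312 -444.90081988  209.33193632] [-3.14126552e+00 -1.76137138e-03  3.00790710e-01] [ 0.13398787  0.7274365   0.86491249  1.58777292 -0.60215407  1.11087392
 -0.12063352] [-0.10515347  0.910178    1.16191119]
spacer_mid_mid [(0.95, array([273., 169.]), array([ 498.4, -432. ]))]
```

View pics/w4.png

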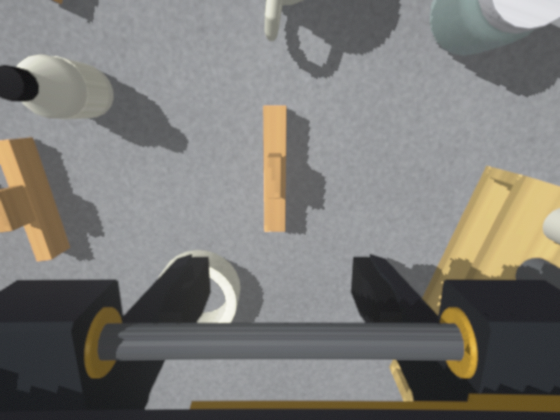

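```bash
python3 - <<'E'
from h import *
f=cv2.imread("pics/w4.png");cv2.imwrite("pics/w4c.png",cv2.resize(f[95:240,240:310],None,fx=8,fy=4.1,interpolation=cv2.INTER_CUBIC))
r=read_camera("wrist")
m=outline_of("wrist","spacer_mid_mid");print([(d["confidence"],d["bbox"]) for d in m])
E
```

```text
[(0.86, [272.9, 165.7, 22.0, 124.2]), (0.67, [33.9, 199.2, 67.7, 122.4])]
```

View pics/w4c.png

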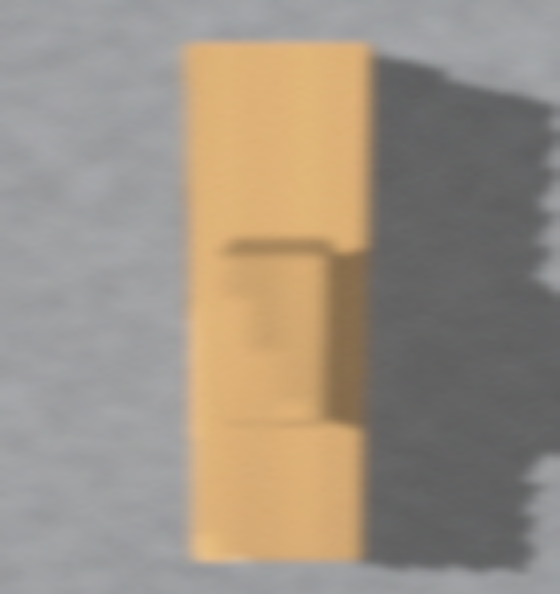

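```bash
python3 - <<'E'
from h import *
r=read_camera("wrist");T=np.load("w4T.npy")
g=lambda p:(240+p[0]/8,95+p[1]/4.1)
P=[atz(r,g(p),32,T)[:2] for p in [(187,43),(371,43),(364,562),(193,562)]]
for p in P: print(p.round(1))
L=(P[0]+P[1]-P[2]-P[3])/2
print("len",np.linalg.norm(L),"yaw",np.arctan2(L[1],L[0]),"w",np.linalg.norm(P[0]-P[1]),np.linalg.norm(P[2]-P[3]),"c",np.mean(P,0))
t=[atz(r,g(p),64,T)[:2] for p in [(222,250),(325,250),(325,420),(222,422)]]
print("tab",np.mean(t,0), [np.linalg.norm(t[i]-t[i-1]).round(1) for i in range(4)])
E
```

```text
[ 550.5 -406.9]
[ 556.5 -426.5]
[ 441.9 -461.8]
[ 435.7 -441.5]
len 119.87368141329159 yaw 0.29522929960587774 w 20.525303966164085 21.225877187452465 c [ 496.15221372 -434.18659203]
tab [ 497.3046554 -433.7126423] [np.float64(36.2), np.float64(10.8), np.float64(35.8), np.float64(11.2)]
```

servo_tool(
  motion=[
    {"gripper": 5, "dx": 1.77, "dy": 1.2, "dz": -4, "yaw": 0},
    {"gripper": 5, "dx": 1.77, "dy": 1.2, "dz": -8, "yaw": 0},
    {"gripper": 5, "dx": 1.77, "dy": 1.2, "dz": -11, "yaw": 0},
    {"gripper": 5, "dx": 1.77, "dy": 1.2, "dz": -12, "yaw": 0},
    {"gripper": 5, "dx": 1.77, "dy": 1.2, "dz": -12, "yaw": 0},
  ],
)

```text
time_s: 8.85
tool_pos: [496.2, -433.5, 87.9]
ee_rot: [-3.14, 0.001, 0.298]
wrist_force: [0.6, -0.1, -0.2]
finger_gap: 0.57
```

```bash
python3 - <<'E'
from h import *
o=get_obs();r=read_camera("wrist");f=r["frame"][:,:,::-1];cv2.imwrite("pics/w5.png",f)
print(o["time_s"],o["tool_pos"],o["ee_rot"],o["joint_pos"],o["wrist_force"])
T=wristT(o,r)
print(proj(r,[[496.7,-434,64],[496.7,-434,32],o["tool_pos"]],T))
E
```

```text
8.85 [ 496.15783617 -433.52645777   87.85155425] [-3.13992391e+00  1.29940681e-03  2.98175140e-01] [ 0.16724174  0.87359176  0.75786399  1.63812232 -0.71662314  0.93062209
 -0.07825402] [ 0.59653232 -0.05901982 -0.15429689]
[[282.46716797 255.56136982]
 [282.16436722 234.60703664]
 [281.45386712 277.14291936]]
```

View pics/w5.png

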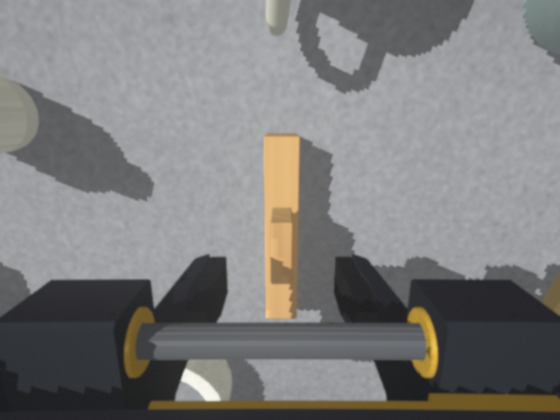

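servo_tool(
  motion=[
    {"gripper": 5, "dx": 0, "dy": 0, "dz": -3, "yaw": 0},
    {"gripper": 5, "dx": 0, "dy": 0, "dz": -5.1, "yaw": 0},
    {"gripper": 5, "dx": 0, "dy": 0, "dz": -5.1, "yaw": 0},
    {"gripper": 0.8, "dx": 0, "dy": 0, "dz": -5.1, "yaw": 0},
    {"gripper": 0.8, "dx": 0, "dy": 0, "dz": -5.1, "yaw": 0},
  ],
)

```text
time_s: 9.4
tool_pos: [497.2, -434.9, 39.2]
ee_rot: [3.14, -0.001, 0.298]
wrist_force: [0.1, -0.1, -0.4]
finger_gap: 0.41
```

servo_tool(
  motion=[
    {"gripper": 0.8, "dx": 0, "dy": 0, "dz": 0, "yaw": 0},
    {"gripper": 0.8, "dx": 0, "dy": 0, "dz": 0, "yaw": 0},
    {"gripper": 0.8, "dx": 0, "dy": 0, "dz": 0, "yaw": 0},
    {"gripper": 0.8, "dx": 0, "dy": 0, "dz": 0, "yaw": 0},
  ],
)

```text
time_s: 9.8
tool_pos: [496.9, -434.1, 38.1]
ee_rot: [3.141, -0.0, 0.298]
wrist_force: [-0.6, 0.9, 2.5]
finger_gap: 0.134
```

servo_tool(
  motion=[
    {"gripper": 0.8, "dx": 0, "dy": 0, "dz": 2, "yaw": 0},
    {"gripper": 0.8, "dx": 0, "dy": 0, "dz": 6, "yaw": 0},
    {"gripper": 0.8, "dx": 0, "dy": 0, "dz": 10, "yaw": 0},
    {"gripper": 0.8, "dx": 0.2, "dy": 2, "dz": 13.5, "yaw": 0},
    {"gripper": 0.8, "dx": 0.6, "dy": 5, "dz": 15, "yaw": -0.06},
  ],
)

```text
time_s: 10.3
tool_pos: [502.4, -387.1, 192.9]
ee_rot: [3.136, -0.003, 0.233]
wrist_force: [0.4, -0.5, -0.7]
finger_gap: 0.133
```

servo_tool(
  motion=[
    {"gripper": 0.8, "dx": 0.5, "dy": 3.6, "dz": 0, "yaw": -0.03},
    {"gripper": 0.8, "dx": 0.9, "dy": 7.2, "dz": 0, "yaw": -0.06},
    {"gripper": 0.8, "dx": 1.3, "dy": 10.8, "dz": 0, "yaw": -0.09},
    {"gripper": 0.8, "dx": 1.7, "dy": 14.4, "dz": 0, "yaw": -0.12},
    {"gripper": 0.8, "dx": 2.1, "dy": 18, "dz": 0, "yaw": -0.15},
  ],
)

```text
time_s: 10.8
tool_pos: [523.7, -202.6, 188.9]
ee_rot: [-3.141, -0.001, 0.086]
wrist_force: [0.3, 0.5, -1.1]
finger_gap: 0.131
```

servo_tool(
  motion=[
    {"gripper": 0.8, "dx": 0.5, "dy": 3.6, "dz": 0, "yaw": -0.03},
    {"gripper": 0.8, "dx": 0.9, "dy": 7.2, "dz": 0, "yaw": -0.06},
    {"gripper": 0.8, "dx": 1.3, "dy": 10.8, "dz": 0, "yaw": -0.09},
    {"gripper": 0.8, "dx": 1.7, "dy": 14.4, "dz": 0, "yaw": -0.12},
    {"gripper": 0.8, "dx": 2.1, "dy": 18, "dz": 0, "yaw": -0.13},
  ],
)

```text
time_s: 11.3
tool_pos: [544.7, -22.5, 188.8]
ee_rot: [-3.141, -0.001, -0.044]
wrist_force: [0.2, 0.4, -1.5]
finger_gap: 0.134
```

servo_tool(
  motion=[
    {"gripper": 0.8, "dx": 0.5, "dy": 3.6, "dz": 0, "yaw": 0},
    {"gripper": 0.8, "dx": 0.9, "dy": 7.2, "dz": -2, "yaw": 0},
    {"gripper": 0.8, "dx": 1.3, "dy": 10.6, "dz": -4, "yaw": 0},
    {"gripper": 0.8, "dx": 1.42, "dy": 12.3, "dz": -6, "yaw": 0},
    {"gripper": 0.8, "dx": 1.42, "dy": 12.3, "dz": -6, "yaw": 0},
  ],
)

```text
time_s: 11.8
tool_pos: [557.4, 102.4, 126.3]
ee_rot: [-3.141, 0.004, -0.037]
wrist_force: [-0.1, 0.2, -0.5]
finger_gap: 0.131
```

servo_tool(
  motion=[
    {"gripper": 0.8, "dx": 0, "dy": 0, "dz": 0, "yaw": 0},
    {"gripper": 0.8, "dx": 0, "dy": 0, "dz": 0, "yaw": 0},
  ],
)

```text
time_s: 12.0
tool_pos: [559.6, 96.9, 129.5]
ee_rot: [3.141, -0.002, -0.045]
wrist_force: [0.5, 0.2, -1.1]
finger_gap: 0.134
```

```bash
python3 - <<'E'
from h import *
o=get_obs();r=read_camera("wrist");f=r["frame"][:,:,::-1];cv2.imwrite("pics/w6.png",f)
print(o["time_s"],o["tool_pos"],o["ee_rot"],o["joint_pos"],o["wrist_force"],o["moment"],o["finger_gap"])
np.save("w6T.npy",wristT(o,r))
r=read_camera("scene");f=r["frame"][:,:,::-1];cv2.imwrite("pics/s6.png",cv2.resize(f[200:370,190:390],None,fx=3.5,fy=3.5,interpolation=cv2.INTER_CUBIC))
E
```

```text
12.0 [559.61215883  96.87978694 129.45627653] [ 3.14133632e+00 -2.09258177e-03 -4.48942506e-02] [-0.9121817   0.7593991   0.95458579  1.88241739 -0.78034297  0.92387041
 -1.19398793] [ 0.52250423  0.18716151 -1.06036177] [-0.03531709  0.16484769 -0.01817247] 0.13358292490043508
```

View pics/w6.png

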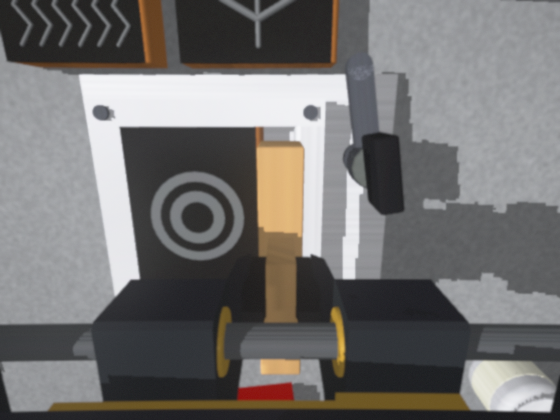

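View pics/s6.png

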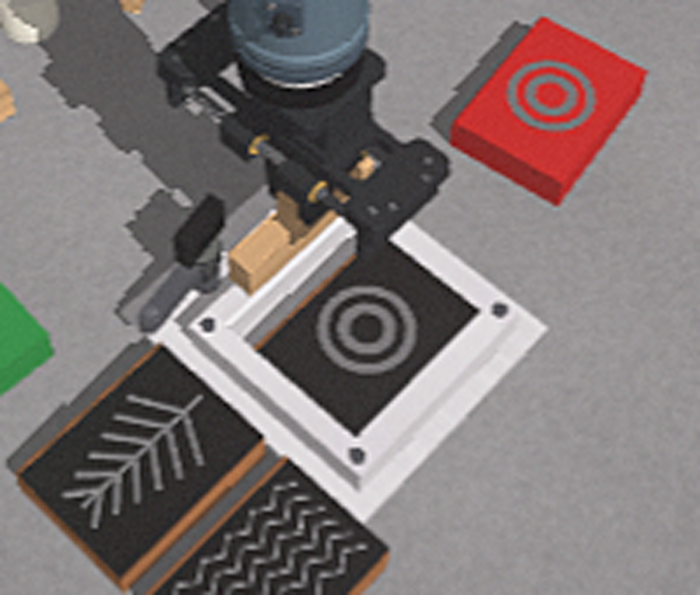

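```bash
python3 - <<'E'
from h import *
f=cv2.imread("pics/w6.png");cv2.imwrite("pics/w6c.png",cv2.resize(f[90:240,230:340],None,fx=7,fy=4,interpolation=cv2.INTER_CUBIC))
o=get_obs();r=read_camera("wrist");T=wristT(o,r);f=r["frame"][:,:,::-1];cv2.imwrite("pics/w7.png",f);np.save("w7T.npy",T)
print(o["tool_pos"],o["ee_rot"],o["time_s"])
cv2.imwrite("pics/w7c.png",cv2.resize(f[90:240,90:340],None,fx=3,fy=4,interpolation=cv2.INTER_CUBIC))
E
```

```text
[559.53047778  97.31689381 129.12848981] [-3.14136782e+00 -1.81275190e-03 -4.47266366e-02] 12.1
```

View pics/w7c.png

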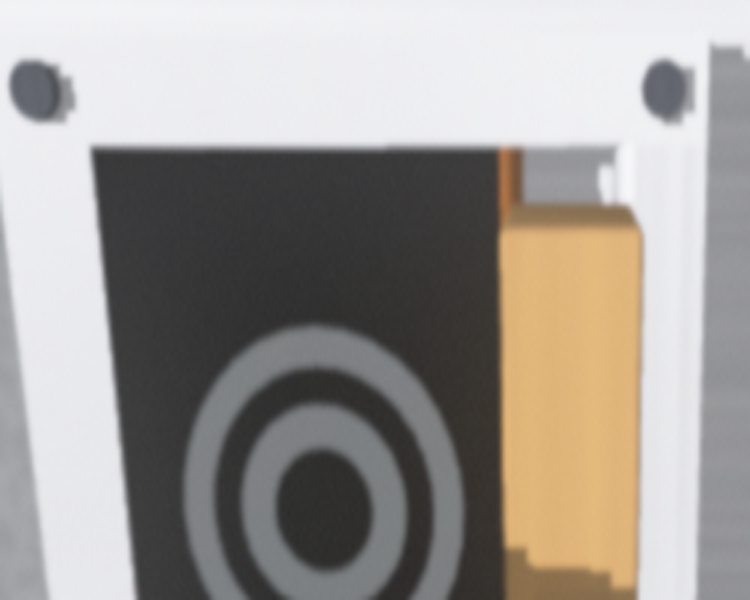

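```bash
python3 - <<'E'
from h import *
r=read_camera("wrist");T=np.load("w7T.npy")
g=lambda p:(90+p[0]/3,90+p[1]/4)
c,s=np.cos(-.043),np.sin(-.043)
def J(P):
    d=P[:2]-np.array([558.4,87.4]); return np.round([c*d[0]+s*d[1],-s*d[0]+c*d[1]],1)
for n,p,z in [("sL",(34,90),32),("sR",(663,89),32),("blockdark",(499,149),38),("foot",(524,149),6),("railedge end round",(614,149),28),("round start",(637,149),32),("barL",(500,228),123),("barR",(642,228),123),("barL2",(503,520),123),("barR2",(638,560),123),("barbotL",(513,208),91),("barbotR",(632,208),91)]:
    P=atz(r,g(p),z,T);print(n,P.round(1),J(P))
print(J(T[:3,3]), J(np.array([559.53,97.32])))
E
```

```text
sL [637.3 214.7  32. ] [ 73.4 130.5]
sR [631.6  74.1  32. ] [ 73.7 -10.1]
blockdark [623.7 111.2  38. ] [64.2 26.6]
foot [622.1 107.1   6. ] [62.8 22.4]
railedge end round [622.1  85.3  28. ] [63.7  0.7]
round start [622.   80.2  32. ] [63.9 -4.4]
barL [619.  105.8 123. ] [59.8 21. ]
barR [618.1  85.3 123. ] [59.7  0.4]
barL2 [585.8 107.5 123. ] [26.5 21.3]
barR2 [579.9  86.9 123. ] [21.6  0.4]
barbotL [618.4 105.6  91. ] [59.1 20.8]
barbotR [617.4  84.9  91. ] [59.1  0. ]
[74.9 10.8] [ 0.7 10. ]
```

servo_tool(
  motion=[
    {"gripper": 0.8, "dx": 0, "dy": 0, "dz": -1.5, "yaw": 0},
    {"gripper": 0.8, "dx": 0, "dy": -0.03, "dz": -3, "yaw": 0},
    {"gripper": 0.8, "dx": 0, "dy": -0.03, "dz": -4.5, "yaw": 0},
    {"gripper": 0.8, "dx": 0, "dy": -0.03, "dz": -4.8, "yaw": 0},
    {"gripper": 0.8, "dx": 0, "dy": -0.03, "dz": -4.8, "yaw": 0},
  ],
)

```text
time_s: 12.7
tool_pos: [558.3, 98.4, 78.6]
ee_rot: [3.141, 0.002, -0.042]
wrist_force: [-0.4, 0.5, -1.3]
finger_gap: 0.128
```

servo_tool(
  motion=[
    {"gripper": 0.8, "dx": 0, "dy": 0, "dz": 0, "yaw": 0},
    {"gripper": 0.8, "dx": 0, "dy": 0, "dz": 0, "yaw": 0},
    {"gripper": 0.8, "dx": 0, "dy": 0, "dz": 0, "yaw": 0},
  ],
)

```text
time_s: 13.0
tool_pos: [559.3, 98.7, 80.2]
ee_rot: [-3.141, -0.001, -0.042]
wrist_force: [-0.1, 1.0, -0.5]
finger_gap: 0.131
```

servo_tool(
  motion=[
    {"gripper": 0.8, "dx": 0, "dy": 0, "dz": -0.6, "yaw": 0},
    {"gripper": 0.8, "dx": 0, "dy": 0, "dz": -1.2, "yaw": 0},
    {"gripper": 0.8, "dx": 0, "dy": 0, "dz": -1.6, "yaw": 0},
    {"gripper": 0.8, "dx": 0, "dy": 0, "dz": -1.6, "yaw": 0},
  ],
)

```text
time_s: 13.4
tool_pos: [558.3, 98.7, 62.9]
ee_rot: [3.141, 0.001, -0.042]
wrist_force: [-1.3, 1.0, -0.4]
finger_gap: 0.134
```

servo_tool(
  motion=[
    {"gripper": 0.8, "dx": 0, "dy": 0, "dz": -0.4, "yaw": 0},
    {"gripper": 0.8, "dx": 0, "dy": 0, "dz": -0.8, "yaw": 0},
    {"gripper": 0.8, "dx": 0, "dy": 0, "dz": -0.8, "yaw": 0},
  ],
)

```text
time_s: 13.7
tool_pos: [558.5, 98.7, 55.2]
ee_rot: [3.141, 0.001, -0.042]
wrist_force: [-0.4, -0.3, -1.9]
finger_gap: 0.135
```

It's entering freely (underside about 17 mm above the table, no contact force). Continuing down.

servo_tool(
  motion=[
    {"gripper": 0.8, "dx": 0, "dy": 0, "dz": -0.4, "yaw": 0},
    {"gripper": 0.8, "dx": 0, "dy": 0, "dz": -0.8, "yaw": 0},
    {"gripper": 0.8, "dx": 0, "dy": 0, "dz": -1.15, "yaw": 0},
    {"gripper": 0.8, "dx": 0, "dy": 0, "dz": -1.2, "yaw": 0},
  ],
)

```text
time_s: 14.1
tool_pos: [558.8, 98.9, 44.0]
ee_rot: [-3.141, 0.001, -0.042]
wrist_force: [-4.6, -0.1, 10.3]
finger_gap: 0.131
```

servo_tool(
  motion=[
    {"gripper": 0.8, "dx": 0, "dy": 0, "dz": 0, "yaw": 0},
    {"gripper": 3.5, "dx": 0, "dy": 0, "dz": 0, "yaw": 0},
    {"gripper": 3.5, "dx": 0, "dy": 0, "dz": 0, "yaw": 0},
    {"gripper": 3.5, "dx": 0, "dy": 0, "dz": 0, "yaw": 0},
  ],
)

```text
time_s: 14.5
tool_pos: [558.9, 98.7, 43.6]
ee_rot: [3.141, -0.0, -0.042]
wrist_force: [-0.2, -0.0, -0.5]
finger_gap: 0.381
```

servo_tool(
  motion=[
    {"gripper": 3.5, "dx": 0, "dy": 0, "dz": 3, "yaw": 0},
    {"gripper": 3.5, "dx": 0, "dy": 0, "dz": 7, "yaw": 0},
    {"gripper": 3.5, "dx": 0, "dy": 0, "dz": 11, "yaw": 0},
    {"gripper": 3.5, "dx": 0, "dy": -2, "dz": 13, "yaw": 0},
    {"gripper": 3.5, "dx": 0, "dy": -4, "dz": 13, "yaw": 0},
  ],
)

```text
time_s: 15.0
tool_pos: [560.8, 58.6, 176.6]
ee_rot: [-3.14, -0.005, -0.041]
wrist_force: [0.3, -0.7, -0.5]
finger_gap: 0.401
```

servo_tool(
  motion=[
    {"gripper": 3.5, "dx": 0, "dy": 0, "dz": 0, "yaw": 0},
    {"gripper": 3.5, "dx": 0, "dy": 0, "dz": 0, "yaw": 0},
    {"gripper": 3.5, "dx": 0, "dy": 0, "dz": 0, "yaw": 0},
  ],
)

```text
time_s: 15.3
tool_pos: [558.6, 60.0, 173.0]
ee_rot: [-3.141, 0.001, -0.041]
wrist_force: [-1.5, -0.1, -0.8]
finger_gap: 0.395
```

```bash
python3 - <<'E'
from h import *
o=get_obs();r=read_camera("wrist");f=r["frame"][:,:,::-1];cv2.imwrite("pics/w8.png",f)
print(o["time_s"],o["tool_pos"],o["ee_rot"],o["joint_pos"],o["wrist_force"],o["finger_gap"])
T=wristT(o,r);np.save("w8T.npy",T)
for n,z in [("spacer_mid_mid",38),("clamp_grip",72),("jig_rail",32)]:
    print(n,[(round(d["confidence"],2),np.round(d["xy"]),np.round(atz(r,d["xy"],z,T)[:2],1)) for d in place_of("wrist",n)])
r=read_camera("scene");f=r["frame"][:,:,::-1];cv2.imwrite("pics/s8.png",cv2.resize(f[200:370,190:390],None,fx=3.5,fy=3.5,interpolation=cv2.INTER_CUBIC))
E
```

```text
15.3 [558.57458677  59.96711275 172.98831654] [-3.14124407e+00  1.29650604e-03 -4.08450924e-02] [-0.89027762  0.69550467  1.01350313  1.87094527 -0.70937862  0.98887966
 -1.17128612] [-1.46567347 -0.07589475 -0.77406583] 0.39495990846146634
spacer_mid_mid [(0.64, array([236., 203.]), array([559.4,  98. ]))]
clamp_grip [(0.85, array([312., 162.]), array([596.2,  36.9]))]
jig_rail [(0.69, array([248., 207.]), array([554.1,  88.6]))]
```

View pics/w8.png

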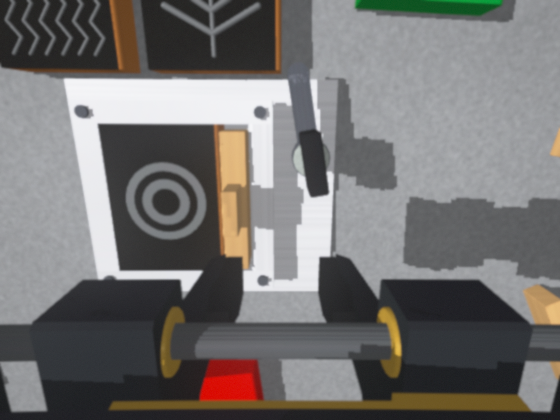

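View pics/s8.png

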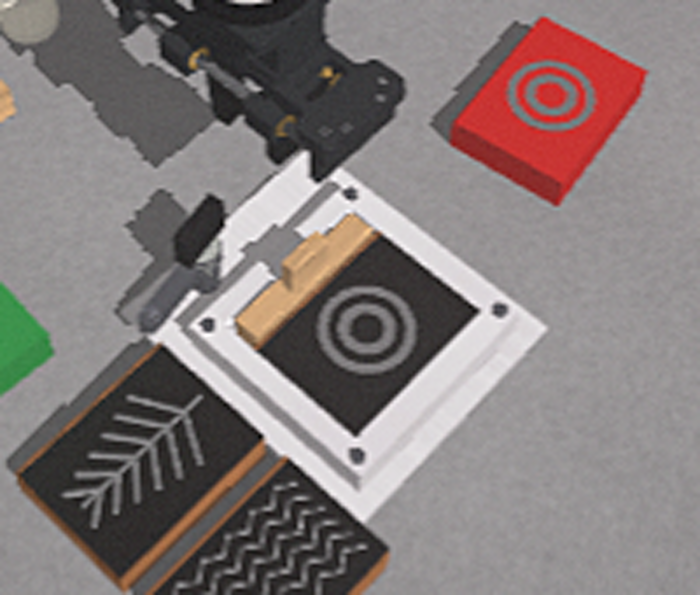

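```bash
python3 - <<'E'
from h import *
r=read_camera("wrist");T=np.load("w8T.npy")
f=cv2.imread("pics/w8.png");cv2.imwrite("pics/w8c.png",cv2.resize(f[60:210,270:350],None,fx=7,fy=4,interpolation=cv2.INTER_CUBIC))
tip=atz(r,(297,76),44,T);print(tip, np.arctan2(tip[1]-36.2,tip[0]-596.2))
# predicted grip top corners at yaw -.043
c,s=np.cos(-.043),np.sin(-.043)
R=np.array([[c,-s],[s,c]])
C=[[*(R@np.array(d)+[596.2,36.2]),88] for d in [(22,7),(22,-7),(-22,-7),(-22,7)]]
print(proj(r,C,T).round(0))
A=[[*(R@np.array(d)+[596.2,36.2]),44] for d in [(70,8),(70,-8),(20,-8),(20,8)]]
print(proj(r,A,T).round(0))
print(((proj(r,C+A,T)-[270,60])*[7,4]).round(0))
E
```

```text
[656.1001678   44.37186629  44.        ] 0.13558772579173467
[[305. 132.]
 [327. 132.]
 [324. 198.]
 [304. 198.]]
[[301.  60.]
 [323.  60.]
 [320. 131.]
 [300. 131.]]
[[245. 288.]
 [396. 288.]
 [377. 550.]
 [235. 550.]
 [217.   2.]
 [370.   2.]
 [353. 284.]
 [208. 284.]]
```

View pics/w8c.png

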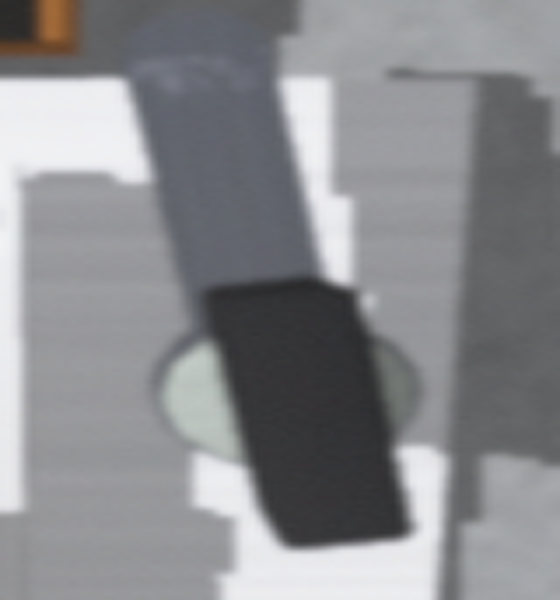

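```bash
python3 - <<'E'
from h import *
from scipy.optimize import least_squares
r=read_camera("wrist");T=np.load("w8T.npy")
obs=np.array([(210,290),(355,290),(410,530),(290,547)])/[7,4]+[270,60]
arm=np.array([(150,130),(280,130)])/[7,4]+[270,60]
def model(p):
    x,y,t=p;c,s=np.cos(t),np.sin(t);R=np.array([[c,-s],[s,c]])
    return proj(r,[[*(R@np.array(d)+[x,y]),88] for d in [(22,7),(22,-7),(-22,-7),(-22,7)]],T)
for t in (0,.1,.15,.2,.25):
    print(t,((model([596.2,36.2,t])-[270,60])*[7,4]).round().tolist())
q=least_squares(lambda p:(model(p)-obs).ravel(),[596,36,.1]);print(q.x,q.fun.round(1))
# arm edges centreline at two rows, z=44
for row in (130,250):
    pass
a=atz(r,(270+ (133+275)/2/7,60+80/4),44,T);b=atz(r,(270+(190+318)/2/7,60+270/4),44,T);print(a,b,np.arctan2(a[1]-b[1],a[0]-b[0]))
E
```

```text
0 [[235.0, 290.0], [385.0, 286.0], [387.0, 548.0], [244.0, 552.0]]
0.1 [[212.0, 295.0], [361.0, 283.0], [409.0, 543.0], [267.0, 554.0]]
0.15 [[201.0, 299.0], [349.0, 282.0], [420.0, 540.0], [279.0, 555.0]]
0.2 [[190.0, 302.0], [337.0, 281.0], [430.0, 537.0], [290.0, 556.0]]
0.25 [[179.0, 306.0], [324.0, 281.0], [440.0, 533.0], [302.0, 556.0]]
[5.96906040e+02 3.57980227e+01 1.35316750e-01] [-0.3  0.7  0.3 -3.2  1.5  1.8 -1.5  1. ]
[653.28267134  42.85541069  44.        ] [618.90631729  38.19205202  44.        ] 0.1348329297865084
```

Clamp: grip at (596.7, 36), pointing at world yaw 0.135, so clamp_turn starts at about 0.18. The spacer is seated, with no free room for a thicker one. Now I'll grasp the grip.

servo_tool(
  motion=[
    {"gripper": 4, "dx": 1.5, "dy": -1, "dz": 0, "yaw": 0.08},
    {"gripper": 4, "dx": 3, "dy": -2, "dz": -2, "yaw": 0.177},
    {"gripper": 4, "dx": 3.76, "dy": -2.27, "dz": -5, "yaw": 0.177},
    {"gripper": 4, "dx": 3.76, "dy": -2.27, "dz": -5, "yaw": 0.177},
    {"gripper": 4, "dx": 3.76, "dy": -2.27, "dz": -5, "yaw": 0.177},
  ],
)

```text
time_s: 16.15
tool_pos: [596.1, 35.8, 123.7]
ee_rot: [3.141, 0.001, 0.134]
wrist_force: [-0.1, -0.2, 0.1]
finger_gap: 0.455
```

```bash
python3 - <<'E'
from h import *
o=get_obs();r=read_camera("wrist");f=r["frame"][:,:,::-1];cv2.imwrite("pics/w9.png",f)
print(o["time_s"],o["tool_pos"],o["ee_rot"],o["joint_pos"],o["wrist_force"],o["finger_gap"])
E
```

```text
16.15 [596.05431015  35.80705289 123.73570737] [3.14133476e+00 1.27153860e-03 1.34232005e-01] [-0.73520442  0.78021452  0.88544445  1.80286644 -0.74480498  0.93221509
 -0.95284906] [-0.0837127  -0.15248769  0.1199477 ] 0.454986141709078
```

View pics/w9.png

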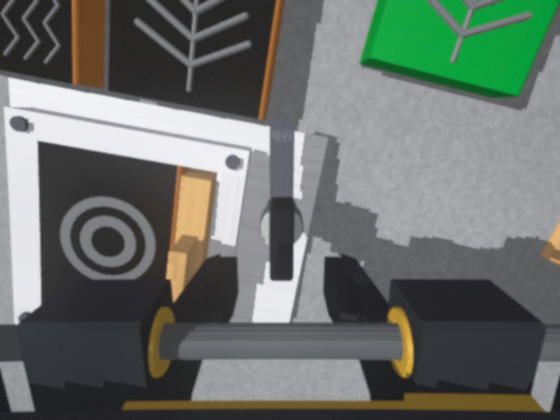

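servo_tool(
  motion=[
    {"gripper": 4, "dx": 0.03, "dy": 0, "dz": -3, "yaw": 0},
    {"gripper": 4, "dx": 0.03, "dy": 0, "dz": -5.5, "yaw": 0},
    {"gripper": 4, "dx": 0.03, "dy": 0, "dz": -6.2, "yaw": 0},
    {"gripper": 4, "dx": 0.03, "dy": 0, "dz": -6.2, "yaw": 0},
    {"gripper": 0.8, "dx": 0.03, "dy": 0, "dz": -6.2, "yaw": 0},
  ],
)

```text
time_s: 16.7
tool_pos: [597.7, 35.9, 63.3]
ee_rot: [3.141, -0.002, 0.135]
wrist_force: [0.3, 0.1, -0.2]
finger_gap: 0.384
```

servo_tool(
  motion=[
    {"gripper": 0.8, "dx": 0, "dy": 0, "dz": 0, "yaw": 0},
    {"gripper": 0.8, "dx": 0, "dy": 0, "dz": 0, "yaw": 0},
    {"gripper": 0.8, "dx": 0, "dy": 0, "dz": 0, "yaw": 0},
    {"gripper": 0.8, "dx": 0, "dy": 0, "dz": 0, "yaw": 0},
  ],
)

```text
time_s: 17.1
tool_pos: [597.5, 35.5, 62.6]
ee_rot: [3.141, -0.001, 0.134]
wrist_force: [-0.7, -1.1, 5.5]
finger_gap: 0.154
```

servo_tool(
  motion=[
    {"gripper": 0.8, "dx": 0, "dy": 0, "dz": 0.3, "yaw": 0},
    {"gripper": 0.8, "dx": 0, "dy": 0, "dz": 0.7, "yaw": 0},
    {"gripper": 0.8, "dx": 0, "dy": 0, "dz": 1.1, "yaw": 0},
    {"gripper": 0.8, "dx": 0, "dy": 0, "dz": 1.3, "yaw": 0},
    {"gripper": 0.8, "dx": 0, "dy": 0, "dz": 1.3, "yaw": 0},
  ],
)

```text
time_s: 17.6
tool_pos: [597.0, 35.7, 74.5]
ee_rot: [3.14, -0.0, 0.135]
wrist_force: [4.9, -2.4, -10.7]
finger_gap: 0.159
```

servo_tool(
  motion=[
    {"gripper": 0.8, "dx": 0, "dy": 0, "dz": 0, "yaw": 0.06},
    {"gripper": 0.8, "dx": 0, "dy": 0, "dz": 0, "yaw": 0.16},
    {"gripper": 0.8, "dx": 0, "dy": 0, "dz": 0, "yaw": 0.26},
    {"gripper": 0.8, "dx": 0, "dy": 0, "dz": 0, "yaw": 0.36},
    {"gripper": 0.8, "dx": 0, "dy": 0, "dz": 0, "yaw": 0.46},
  ],
)

```text
time_s: 18.1
tool_pos: [596.8, 36.4, 74.1]
ee_rot: [3.142, 0.0, 0.599]
wrist_force: [4.2, -0.3, -10.2]
finger_gap: 0.156
```

servo_tool(
  motion=[
    {"gripper": 0.8, "dx": 0, "dy": 0, "dz": 0, "yaw": 0.1},
    {"gripper": 0.8, "dx": 0, "dy": 0, "dz": 0, "yaw": 0.2},
    {"gripper": 0.8, "dx": 0, "dy": 0, "dz": 0, "yaw": 0.3},
    {"gripper": 0.8, "dx": 0, "dy": 0, "dz": 0, "yaw": 0.4},
    {"gripper": 0.8, "dx": 0, "dy": 0, "dz": 0, "yaw": 0.5},
  ],
)

```text
time_s: 18.6
tool_pos: [596.1, 37.1, 73.8]
ee_rot: [-3.14, 0.0, 1.1]
wrist_force: [3.7, 1.6, -10.6]
finger_gap: 0.157
```

```bash
python3 - <<'E'
from h import *
o=get_obs();r=read_camera("wrist");f=r["frame"][:,:,::-1];cv2.imwrite("pics/w10.png",f)
print(o["time_s"],o["tool_pos"],o["ee_rot"],o["joint_pos"],o["wrist_force"],o["moment"],o["finger_gap"])
E
```

```text
18.6 [596.06356391  37.07716867  73.84563289] [-3.13978868e+00  9.91706315e-05  1.09958697e+00] [-0.55581949  0.75180667  0.59286008  1.8102544  -0.58586064  0.76374707
 -0.12213591] [  3.67210324   1.58482202 -10.63728135] [ 0.12607735 -0.60233022 -0.05368943] 0.1565980465330785
```

View pics/w10.png

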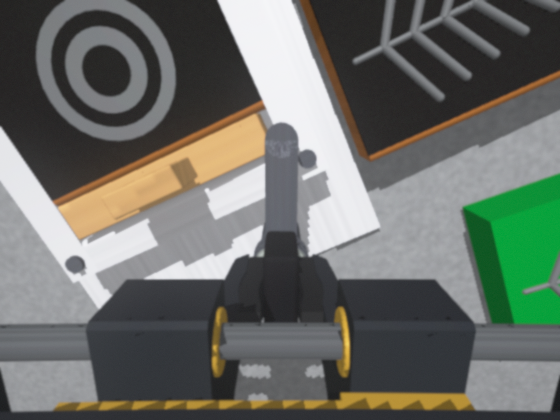

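servo_tool(
  motion=[
    {"gripper": 0.8, "dx": 0, "dy": 0, "dz": 0, "yaw": 0.1},
    {"gripper": 0.8, "dx": 0, "dy": 0, "dz": 0, "yaw": 0.2},
    {"gripper": 0.8, "dx": 0, "dy": 0, "dz": 0, "yaw": 0.3},
    {"gripper": 0.8, "dx": 0, "dy": 0, "dz": 0, "yaw": 0.39},
    {"gripper": 0.8, "dx": 0, "dy": 0, "dz": 0, "yaw": 0.43},
  ],
)

```text
time_s: 19.15
tool_pos: [595.3, 37.2, 73.7]
ee_rot: [-3.138, -0.001, 1.527]
wrist_force: [1.4, 1.4, -9.5]
finger_gap: 0.157
```

```bash
python3 - <<'E'
from h import *
o=get_obs();r=read_camera("wrist");f=r["frame"][:,:,::-1];cv2.imwrite("pics/w11.png",f)
print(o["time_s"],o["tool_pos"],o["ee_rot"],o["joint_pos"],o["wrist_force"],o["moment"],o["finger_gap"])
np.save("w11T.npy",wristT(o,r))
E
```

```text
19.15 [595.30677263  37.18507763  73.6959388 ] [-3.13829879e+00 -1.06838688e-03  1.52652523e+00] [-0.48417612  0.72161133  0.48581466  1.80672194 -0.47985674  0.73601475
  0.21810093] [ 1.39660372  1.41007859 -9.50496692] [ 0.31802772 -0.27542328 -0.05106032] 0.1574994495102591
```

View pics/w11.png

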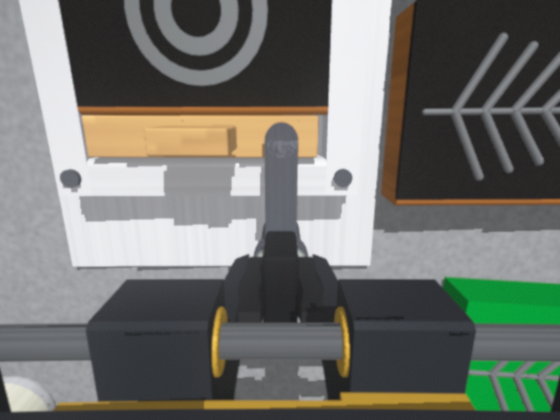

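servo_tool(
  motion=[
    {"gripper": 0.8, "dx": 0, "dy": 0, "dz": -0.3, "yaw": 0},
    {"gripper": 0.8, "dx": 0, "dy": 0, "dz": -0.6, "yaw": 0},
    {"gripper": 0.8, "dx": 0, "dy": 0, "dz": -0.8, "yaw": 0},
    {"gripper": 0.8, "dx": 0, "dy": 0, "dz": -0.8, "yaw": 0},
  ],
)

```text
time_s: 19.6
tool_pos: [595.6, 36.9, 66.4]
ee_rot: [-3.139, -0.001, 1.524]
wrist_force: [-3.1, 4.4, -5.1]
finger_gap: 0.158
```

servo_tool(
  motion=[
    {"gripper": 0.8, "dx": 0, "dy": 0, "dz": -0.85, "yaw": 0.003},
    {"gripper": 0.8, "dx": 0, "dy": 0, "dz": -0.1, "yaw": 0.003},
    {"gripper": 3.5, "dx": 0, "dy": 0, "dz": -0.1, "yaw": 0.003},
    {"gripper": 3.5, "dx": 0, "dy": 0, "dz": -0.1, "yaw": 0.003},
    {"gripper": 3.5, "dx": 0, "dy": 0, "dz": -0.1, "yaw": 0.003},
  ],
)

```text
time_s: 20.1
tool_pos: [597.9, 35.0, 66.3]
ee_rot: [3.139, 0.001, 1.527]
wrist_force: [0.0, -0.1, -0.9]
finger_gap: 0.389
```

One slip there: I typed -0.85 cm for the first row instead of a tiny step, and it was reversed 0.1 s later. I'll retract and check that it did no harm.

servo_tool(
  motion=[
    {"gripper": 3.5, "dx": 0, "dy": 0, "dz": 2, "yaw": 0},
    {"gripper": 3.5, "dx": 0, "dy": 0, "dz": 6, "yaw": 0},
    {"gripper": 3.5, "dx": 0, "dy": 0, "dz": 10, "yaw": 0},
    {"gripper": 3.5, "dx": 0, "dy": 0, "dz": 12, "yaw": 0},
    {"gripper": 3.5, "dx": 0, "dy": 0, "dz": 12, "yaw": 0},
  ],
)

```text
time_s: 20.6
tool_pos: [599.4, 35.3, 189.1]
ee_rot: [3.135, -0.001, 1.527]
wrist_force: [0.1, -0.4, -0.6]
finger_gap: 0.399
```

servo_tool(
  motion=[
    {"gripper": 3.5, "dx": -2, "dy": -2, "dz": 2, "yaw": 0},
    {"gripper": 3.5, "dx": -2, "dy": -2, "dz": 2, "yaw": 0},
    {"gripper": 3.5, "dx": -2, "dy": -2, "dz": 2, "yaw": 0},
    {"gripper": 3.5, "dx": -2, "dy": -2, "dz": 2, "yaw": 0},
  ],
)

```text
time_s: 21.0
tool_pos: [576.8, 16.7, 204.7]
ee_rot: [-3.141, 0.0, 1.528]
wrist_force: [-0.3, -0.2, -0.9]
finger_gap: 0.393
```

```bash
python3 - <<'E'
from h import *
o=get_obs();r=read_camera("wrist");f=r["frame"][:,:,::-1];cv2.imwrite("pics/w12.png",f)
print(o["time_s"],o["tool_pos"],o["ee_rot"],o["wrist_force"],o["finger_gap"])
T=wristT(o,r);np.save("w12T.npy",T)
cv2.imwrite("pics/w12c.png",cv2.resize(f[50:270,140:420],None,fx=2.8,fy=2.7,interpolation=cv2.INTER_CUBIC))
c,s=np.cos(-.043),np.sin(-.043);R=np.array([[c,-s],[s,c]])
print("arm pred tip L/R, root L/R", proj(r,[[*(R@np.array(d)+[558.4,87.4]),48] for d in [(32,12),(48,12),(32,-30),(48,-30)]],T).round(0).tolist())
r=read_camera("scene");f=r["frame"][:,:,::-1];cv2.imwrite("pics/s12.png",f);cv2.imwrite("pics/s12c.png",cv2.resize(f[200:370,190:390],None,fx=3.5,fy=3.5,interpolation=cv2.INTER_CUBIC))
r=read_camera("top");f=r["frame"][:,:,::-1];cv2.imwrite("pics/t12.png",f)
E
```

```text
21.0 [576.78875669  16.69530011 204.67849159] [-3.14059292e+00  9.43989728e-06  1.52847142e+00] [-0.25321214 -0.22874505 -0.87729454] 0.39295019561248856
arm pred tip L/R, root L/R [[292.0, 100.0], [311.0, 100.0], [291.0, 151.0], [310.0, 151.0]]
```

View pics/w12c.png

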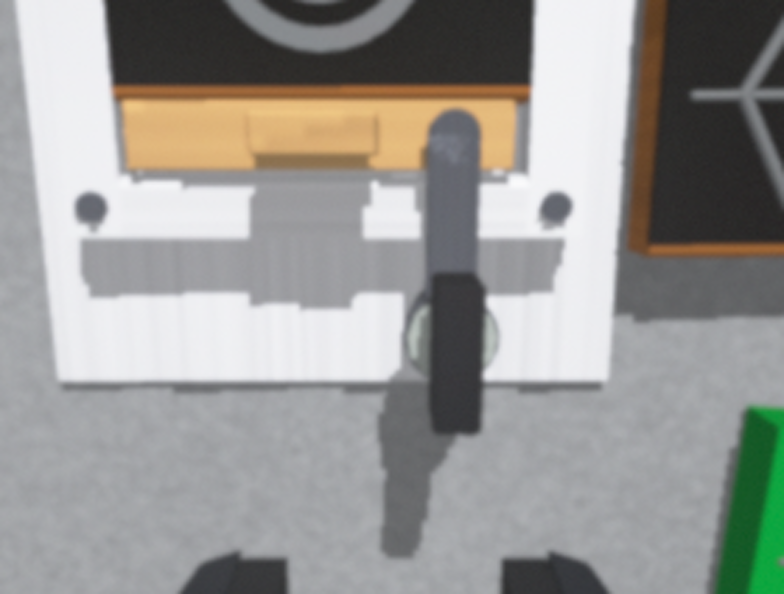

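View pics/s12c.png

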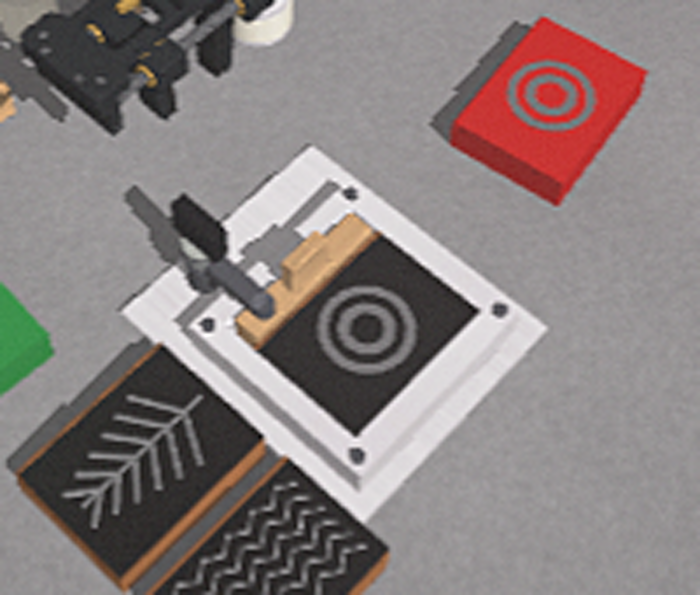

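View pics/t12.png

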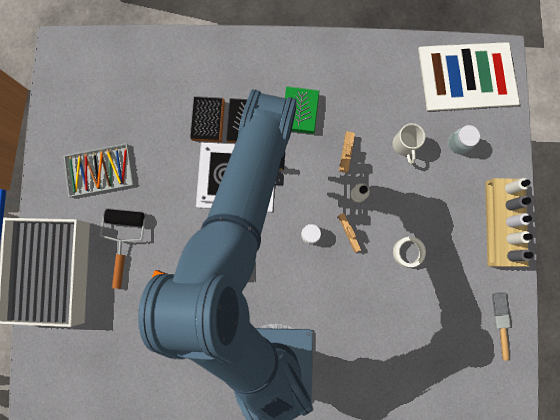

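```bash
python3 - <<'E'
from bench import *
print(get_obs()["time_s"],finish_job())
E
```

```text
the job is handed in; nothing more can be done
21.15 None
```

The middle spacer (21 mm) is seated in the gap, the clamp arm lies straight across its end, and I handed the job in at 21.2 s.

**Spacer:** The gap measured about 23–24 mm, so I chose the middle spacer, whose bar measured 120 × 21 mm in the wrist picture. It went in freely and met the floor with about 10 N at tool height 44 mm. That is 6 mm above where I gripped it on the table, which matches the plate thickness. I did not try the thick spacer, because its 26 mm is wider than the measured gap.

**Clamp:** It started at about 0.18 rad, not 0. I lifted the collar about 12 mm by its grip and turned it to tool yaw 1.527, which is 1.57 rad in the jig. I then lowered it to about 4 mm of lift and let go.

**Last checks:**
- The wrist picture shows the arm square across the spacer, within about 1 px of the predicted position at its tip.
- The scene picture shows the spacer seated with its tab up.
- The last top picture shows the thin and thick spacers, ink bottle, tin, mug and tape roll where they started.
- The gripper is open and clear of everything.

**Deviations:**
- **Mistyped row:** Just before release, I commanded about 8 mm too far down for 0.1 s. Readings after that call and the final pictures showed no effect, but I have no force reading from that moment.
- **Clamp readings:** The clamp's lift and angle come from tool poses and pictures, as neither joint can be read directly.
- **Jig rail point:** The first scene camera estimate was about 10 mm off the other views. I used the wrist-camera measurements instead.

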